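# Shut the balance's draught shield and tare it

## Robot

A 7-joint arm with a two-finger parallel gripper is mounted at the origin on the work surface. World frame = base frame: x ahead of the robot, y to its left, z up, the work surface at z = 0. Lengths are in m, angles in rad, forces in N, time in s.
With the tool pointing down it reaches from about 0.425 to 0.875 m from the base axis. Payload 8.4 kg.
Tool frame: the origin (TCP) lies between the finger pads; the fingertips stand manip.tip_extent ahead of it and the grasp point (between the pads) lies 6 mm ahead of it (manip.tip_extent is the distance from the TCP to the fingertips, in m); z points along the fingers, y is the line along which they close (so a half turn about z gives the same grasp; the last joint's range is limited). The gripper opens to 87 mm and grips with 3 to 60 N. Pads are 19 mm wide; open, the fingers measure 117 mm over their backs; the gripper's body (75 mm by 190 mm) begins 51 mm behind the grasp point.
Start: joints at [1.184, 0.333, 0.04, 1.465, -0.013, 1.343, -0.059], TCP at [0.184, -0.623, 0.248] pointing down, gripper open.
Joint ranges: [-2.58, 2.58], [-0.38, 2.09], [-1.3, 1.39], [0.25, 2.4], [-1.5, 4.64], [0.08, 2.09], [-2.65, 2.65]. Speed limits (rad/s): [2.22, 2.22, 2.79, 2.79, 3.14, 3.14, 3.14].

## Interface

Orientations are given as a unit quaternion [x, y, z, w].
In Python, from station import manip gives the robot as it stands. Calls block until the motion is done:
- manip.move_pose(position, orientation): joint-space move of the TCP to a pose.
- manip.servo_line(position, rotation=None, speed=0.15, f_stop=None): straight line of the TCP; rotation=None keeps the orientation; speed is the mean speed in m/s. With f_stop (N) it stops when the force on the tool has changed by that much, and returns True; else False.
- manip.move_joints(angles): joint-space move.
- manip.open() and manip.grasp(force=None): open the fingers fully, or close them until they stop; force is the grip in N (None keeps the last).
- manip.sleep(seconds).
- manip.solve_ik(position, orientation): joint angles nearest the present ones, or None.
- manip.observe(): the state.
- manip.get_image(name): name is "side" or "top" or "wrist"; returns a dict with "frame" (384x512x3 uint8, red, green, blue), "fx", "fy", "cx", "cy" (pixels), "D" ([k1, k2, p1, p2, k3] as OpenCV has them; the pictures are not rectified), "world_from_camera" (4x4, takes a point from camera to world coordinates); the wrist camera has in their place "mount" (4x4, takes a point from camera to tool coordinates, whose origin is the TCP and whose axes are the flange's). Camera axes: x right, y up, looking along -z (the intrinsics and any distortion apply to the point x, -y, -z); pixel columns grow to the right and rows downward; lengths in m; the calibration is good to about 2 mm. A picture is of the moment at which its call begins: read the wrist's pose just before it. There is no depth.
A pose or a line that the arm cannot do raises manip.PlanningError and nothing moves.
- manip.hand_in(): hands the job in; it is judged then, once.
The state is a dict: "time": time; "joints": joint angles; "joint_velocities": joint speeds; "effort": joint torques, N m; "position": TCP position; "eef_rot": TCP orientation; "ft_force": force on the tool from outside, world axes, zero at the start; "wrist_torque": the same for the moment, N m; "finger_gap": opening from 0.0 (shut) to 1.0 (fully open); "grip_force": force on a finger pad.
Only numpy, scipy, OpenCV 4.12 (cv2) and the standard library are available. Lean on these libraries where they do the work, as an engineer would, in place of code of your own. Each camera call takes 0.05 s, during which the arm holds its last target. There are 200 camera calls.

## Task

An empty bottle stands on the pan of the laboratory balance, but all three glass doors of the draught shield, left, right and top, have been left open. Push each door gently forward by its grip with the fingertips until it is fully shut; then press the long tare key in the middle of the front panel right down and let go. Do not press the round keys, and leave the bottle on the pan and the things standing around the balance where they are.

Things in the scene. Friction and masses are not known exactly. Their poses are not given: they have to be found in the camera images.
- balance: White laboratory balance, fixed, 350 (x) x 210 (y) x 297 mm. Origin: centre of its underside; x points from its front panel to its back (within 15 deg of the robot's x), y to its left, z up. Front panel: x -175 to -65, top z 55, keys at x -145; tilted display x -110 to -65, up to z 80. Glass chamber: x -60 to 140, |y| to 96, z 68 to 279; open doors stick out behind it.
- left_door (a joint): How far the door on the balance's left (+y) side is open, in m: 0 shut, against a rigid stop, up to 0.12 open. The door slides along the balance's x: shut is towards the front panel (-x), open is +x. It stays where it is left and takes about 1.5 N to push slowly. The pane is 4 mm glass, its outer face at y = 95.5 mm.
- right_door (a joint): The same for the door on the right (-y) side, outer face at y = -95.5 mm.
- top_door (a joint): The same for the flat glass door on top of the chamber, 176 mm wide; its upper face is at z = 279 mm. It also slides to -x to shut.
- left_grip (a point): Grey grip on the front edge of the left door: upright bar 12 mm thick along x, standing 23 mm out from the pane (y = 95.5 to 118.5 mm) and 120 mm tall (z = 145 to 265 mm). Point: centre of its upper end (x = -45 mm when shut, moving back with the door; y = 107, z = 265 mm). Axes as balance. Fingers can come down from above behind it.
- right_grip (a point): Grey grip on the front edge of the right door: the mirror image of the left one. Point: centre of its upper end (x = -45 mm when shut, y = -107, z = 265 mm). Axes as balance.
- top_grip (a point): Grey grip on the front edge of the top door: bar lying across the door, 12 mm thick along x, 70 mm long along y, standing 18 mm up from the glass (z = 279 to 297 mm). Point: centre of its upper face (x = -45 mm when shut, y = 0, z = 297 mm). Axes as balance.
- tare_key (a joint): Travel of the tare key, in m: 0 up, 0.004 right down. Springy: about 1 N to start, 4.5 N when right down, then a rigid stop; it comes up again by itself.
- tare_top (a point): Centre of the top of the tare key: the long grey key, 18 mm (x) by 46 mm (y), in the middle of the front panel at x = -145, y = 0 mm, standing 6 mm proud (z = 61 mm) and pressed straight down.
- power_key (a joint): Travel of the small round key 16 mm across, at x = -145, y = +62 mm of the balance (left of the tare key), as tall as the tare key; 0 up, 0.004 down. Not to be pressed.
- print_key (a joint): The same for the round key at y = -62 mm (right of the tare key). Not to be pressed.
- pan (a point): Centre of the upper face of the round steel weighing pan, 90 mm across, inside the chamber at x = 40, y = 0, z = 82 mm of the balance.
- open_bottle: White plastic bottle without its cap, 41 mm across and 132 mm tall, light (about 40 g), standing on the pan. Origin: centre of its underside; z up its axis.
- bottle_a: White capped bottle, 41 mm across, 151 mm tall, standing on the bench beside the balance. Origin: centre of its underside; z up.
- bottle_b: Another such bottle.
- jar: Amber glass jar with a black lid, 60 mm across, 85 mm tall, on the bench beside the balance. Origin: centre of its underside; z up.
- cap: White bottle cap, 33 mm across, 35 mm tall, on the bench beside the front panel. Origin: centre of its underside; z up.

How it is judged:
By the outcome, as a careful person would: the job done as asked, in the order asked, and still so for the second after the job is handed in, with the robot touching nothing.
It also fails if it takes over 64 s, if anything falls off the work surface, if the arm or the gripper's body presses on something with over 40 N, if the wrist force passes 120 N, or if a joint passes its speed limit or range.

## Working session

There is one attempt and no reset: what is moved stays moved. The work goes in short steps, each a Python script; the robot and the scene stay as the last script left them, time stands still between calls to the robot, and variables do not carry over. Pictures are saved under pics/ and viewed, at most 10 in all, crops included, and the job is handed in when it is done.

```bash
ls; mkdir -p pics; python3 - <<'E'
from station import manip
import cv2,json
s=manip.observe();print({k:s[k] for k in("time","position","eef_rot","finger_gap")},manip.tip_extent)
for n in("side","top"):
    d=manip.get_image(n);cv2.imwrite(f"pics/{n}0.png",cv2.resize(d["frame"][:,:,::-1],(800,600),interpolation=cv2.INTER_CUBIC))
    print(n,{k:d[k] for k in d if k!="frame"})
print(manip.get_image("wrist")["mount"])
E
```

```text
pics
{'time': 0.0, 'position': array([ 0.18436907, -0.62286386,  0.2466584 ]), 'eef_rot': array([ 9.89664156e-01,  1.43402295e-01, -1.77013217e-04, -7.80599875e-04]), 'finger_gap': 1.0023019947520089} 0.025
side {'fx': 416.1500413401221, 'fy': 416.1500413401221, 'cx': 246.24351334124026, 'cy': 199.10965971926862, 'D': array([-0.07625597,  0.        ,  0.        ,  0.        ,  0.        ]), 'world_from_camera': array([[-0.39237946,  0.87794722, -0.27431192,  0.30911364],
       [-0.91978641, -0.37633148,  0.11120959,  0.13057125],
       [-0.00559607,  0.29594474,  0.95518867,  1.12674261],
       [ 0.        ,  0.        ,  0.        ,  1.        ]])}
top {'fx': 382.7673140367865, 'fy': 382.7673140367865, 'cx': 254.04464646620283, 'cy': 180.7448239144195, 'D': array([-0.11529313,  0.        ,  0.        ,  0.        ,  0.        ]), 'world_from_camera': array([[ 0.01995684,  0.98423051, -0.17576131,  0.45673114],
       [-0.99905333,  0.02642804,  0.03455447,  0.04564727],
       [ 0.03865459,  0.17490532,  0.98382618,  0.9983709 ],
       [ 0.        ,  0.        ,  0.        ,  1.        ]])}
[[ 1.05357754e-03  9.57711506e-01  2.87728278e-01  7.95992226e-02]
 [ 9.99998298e-01 -5.73194031e-04 -1.75381174e-03  3.27973652e-04]
 [-1.51472155e-03  2.87729636e-01 -9.57710479e-01 -1.37348785e-01]
 [ 0.00000000e+00  0.00000000e+00  0.00000000e+00  1.00000000e+00]]
```

View pics/side0.png

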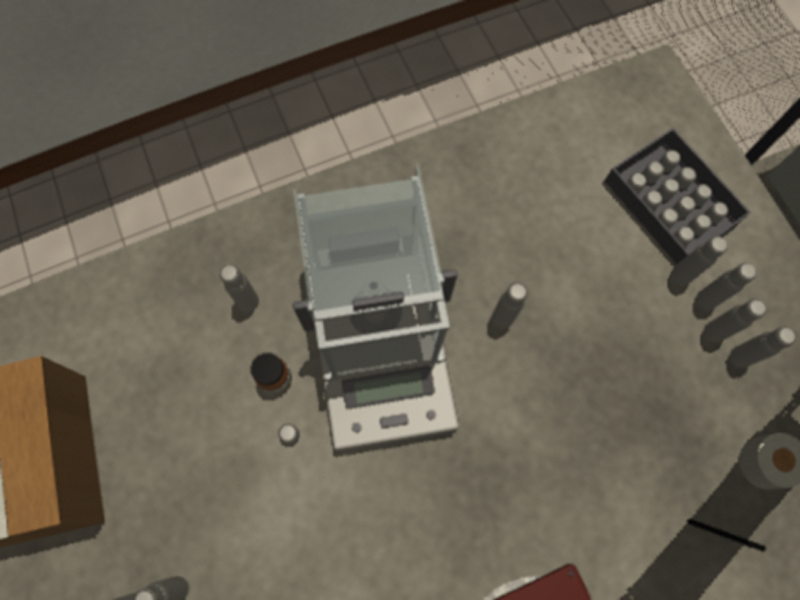

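View pics/top0.png

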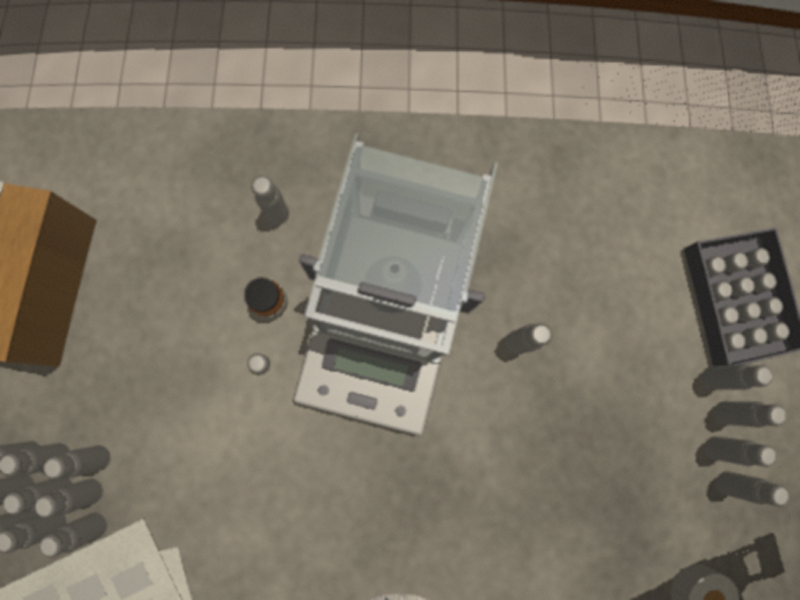

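The top view shows the tare key near (362,401), the round keys at (323,390) and (400,411), the top grip near (387,294), and the side grips near (309,266) and (473,300). I'll make an enlarged pair of crops to measure from.

```bash
python3 - <<'E'
from station import manip
import cv2,numpy as np
o=[]
for n,(x,y) in dict(side=(181,100),top=(187,82)).items():
    f=manip.get_image(n)["frame"][:,:,::-1]
    o.append(cv2.convertScaleAbs(cv2.resize(f[y:y+200,x:x+133],None,fx=3,fy=3,interpolation=cv2.INTER_CUBIC),alpha=1.3))
cv2.imwrite("pics/crop.png",np.hstack(o))
E
```

```text
(no output)
```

View pics/crop.png

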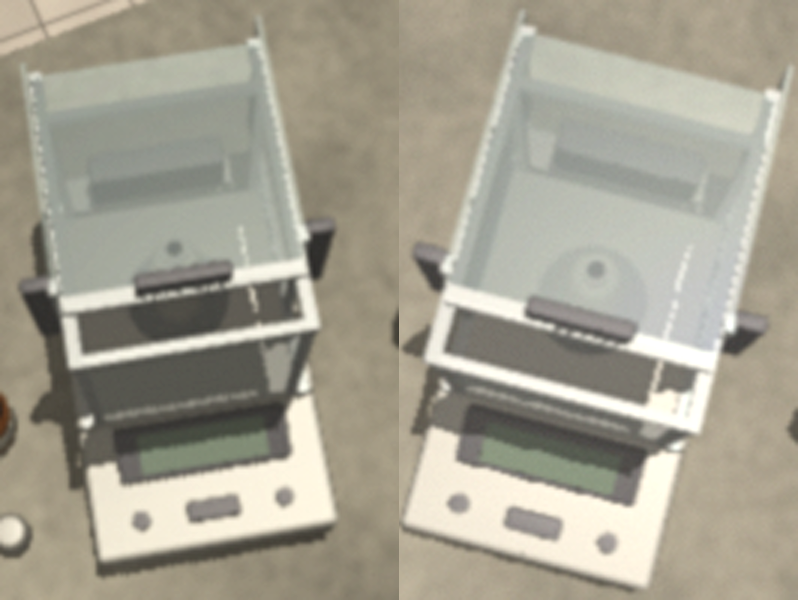

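In the crop, the side view (left half) shows tare (213,507), power (141,520), print (285,495), top grip top face ~(184,273), and left and right grip tops ~(40,288) and (322,228). The top view (right half) shows tare (533,522), power (459,502), print (607,542), top grip (582,316), and left and right grip tops (431,250) and (750,325). Next I'll fit the balance pose and door openings.

```bash
cat > fit.py <<'E'
from station import manip
import cv2,numpy as np
from scipy.optimize import least_squares
F=np.diag([1.,-1,-1])
def proj(d,P):
    W=d["world_from_camera"];pc=(np.atleast_2d(P)-W[:3,3])@W[:3,:3]@F
    K=np.array([[d["fx"],0,d["cx"]],[0,d["fy"],d["cy"]],[0,0,1]])
    return cv2.projectPoints(pc,np.zeros(3),np.zeros(3),K,d["D"])[0][:,0]
def pts(q):
    x,y,a,l,r,t=q
    B=np.array([[-.145,0,.061],[-.145,.062,.061],[-.145,-.062,.061],[-.045+t,0,.297],[-.045+l,.107,.265],[-.045+r,-.107,.265],[-.175,.105,.055],[-.175,-.105,.055]])
    R=np.array([[np.cos(a),-np.sin(a),0],[np.sin(a),np.cos(a),0],[0,0,1]])
    return B@R.T+[x,y,0]
obs=dict(side=((181,100),[(213,507),(141,520),(285,495),(184,273),(40,288),(322,228),(101,560),(334,521)]),
 top=((187,82),[(533,522),(459,502),(607,542),(582,316),(431,250),(750,325),(404,526),(648,586)]))
if __name__=="__main__":
    D={n:manip.get_image(n) for n in obs}
    U={}
    for n,(o,c) in obs.items():
        c=np.array(c,float)
        if n=="top": c[:,0]-=399
        U[n]=np.array(o)+(c+.5)/3-.5
    f=lambda q:np.concatenate([(proj(D[n],pts(q))-U[n]).ravel() for n in U])
    s=least_squares(f,[.6,0,0,.05,.05,.05],loss="soft_l1")
    print(s.x,np.degrees(s.x[2]));print(f(s.x).reshape(2,-1,2).round(2));print(pts(s.x).round(4))
    np.save("q.npy",s.x)
    from math import sqrt
E
python3 fit.py
```

```text
[ 0.5801594   0.03072064 -0.23623352  0.05394568  0.06152818  0.03370414] -13.535183587135613
[[[ 0.66 -0.52]
  [ 0.7  -0.8 ]
  [ 0.51 -0.58]
  [ 0.44 -0.76]
  [-1.26 -1.95]
  [ 0.39 -0.66]
  [-0.74  0.64]
  [ 2.68 -0.23]]

 [[-0.34  0.02]
  [-0.47  0.03]
  [-0.15 -0.05]
  [-0.41  0.39]
  [-0.66  1.05]
  [-0.13  0.41]
  [-2.34 -0.57]
  [ 0.13  1.83]]]
[[ 0.4392  0.0647  0.061 ]
 [ 0.4537  0.1249  0.061 ]
 [ 0.4247  0.0044  0.061 ]
 [ 0.5692  0.0334  0.297 ]
 [ 0.6139  0.1327  0.265 ]
 [ 0.5712 -0.0772  0.265 ]
 [ 0.4346  0.1738  0.055 ]
 [ 0.3854 -0.0304  0.055 ]]
```

The fit is consistent: the key residuals are under 1 px, and yaw and reach are plausible. First I'll check the IK for all poses, then shut the right door with closed fingers.

```bash
cat > h.py <<'E'
from station import manip
import numpy as np
from scipy.spatial.transform import Rotation as Ro
q=np.load("q.npy");T=manip.tip_extent;A=q[2]
Rz=Ro.from_euler("z",A)
def w(b): return Rz.apply(b)+[q[0],q[1],0]      # balance -> world
def b(p): return Rz.inv().apply(np.array(p)-[q[0],q[1],0])
def ori(yaw): # tool z down, tool x at yaw in balance frame
    c,s=np.cos(A+yaw),np.sin(A+yaw)
    return Ro.from_matrix(np.array([[c,s,0],[s,-c,0],[0,0,-1]])).as_quat()
DOOR=ori(np.pi/2);KEY=ori(np.pi)
def st(m):
    s=manip.observe();print(m,"t%.1f"%s["time"],"tip",(b(s["position"])-[0,0,T]).round(4),"F",Rz.inv().apply(s["ft_force"]).round(2))
def door(x,y,ztip):
    """x: grip centre (balance), y: finger centre, ztip: fingertip height"""
    up=.335+T; x0=x+.034
    manip.move_pose(w([x0,y,up]),DOOR);st("above")
    if manip.servo_line(w([x0,y,ztip+T]),speed=.1,f_stop=6): st("BLOCKED"); raise SystemExit
    st("down")
    print(manip.servo_line(w([-.040,y,ztip+T]),speed=.03,f_stop=5));st("pushed")
    p=b(manip.observe()["position"])
    manip.servo_line(w([p[0]+.012,y,ztip+T]),speed=.06)
    manip.servo_line(w([p[0]+.012,y,up]),speed=.15);st("up")
E
python3 - <<'E'
from h import *
for n,p,o in[("R",[-.045+q[4]+.034,-.112,.24+T],DOOR),("L",[-.045+q[3]+.034,.112,.24+T],DOOR),("T",[-.045+q[5]+.034,0,.335+T],DOOR),("K",[-.145,0,.05+T],KEY),("K2",[-.145,0,.15+T],KEY)]:
    print(n,manip.solve_ik(w(p),o))
manip.grasp(10)
p=manip.observe()["position"];manip.servo_line([p[0],p[1],.37],speed=.2)
st("ready")
door(-.045+q[4],-.112,.24)
E
```

```text
R [ 0.53960904  0.29661011 -0.57568063  1.5178318   0.1629269   1.37535542
 -0.28401773]
L [ 0.35772192  0.489019   -0.89364599  1.37233056  0.37743464  1.45603917
 -0.75597707]
T [ 0.46900616  0.28212359 -0.74305847  1.36868517  0.18948484  1.56275979
 -0.49177086]
K [ 0.64369192  0.19509233 -0.94120435  2.10242114  0.19633938  0.93264703
  0.92825381]
K2 [ 0.68354224  0.01203121 -0.91641583  1.99862678  0.01052676  1.13566382
  1.09728668]
ready t2.6 tip [-0.2318 -0.7282  0.3436] F [ 0.56 -0.5  -0.37]
above t5.0 tip [ 0.0508 -0.1135  0.3349] F [ 0.41 -0.28 -1.34]
down t6.1 tip [ 0.0509 -0.1119  0.2408] F [-0.83  0.15 -0.65]
True
pushed t8.5 tip [-0.0301 -0.1121  0.24  ] F [3.06 0.65 1.69]
up t9.6 tip [-0.0184 -0.1121  0.3341] F [-0.15 -0.71 -0.85]
```

Right door: stopped on force at about the expected place. Top and left next, then a look.

```bash
python3 - <<'E'
from h import *
door(-.045+q[5],0,.287)
door(-.045+q[3],.112,.24)
# clear the view
manip.move_pose(w([-.17,.0,.36+T]),KEY);st("key high")
import cv2
o=[]
for n,(x,y) in dict(side=(181,100),top=(187,82)).items():
    f=manip.get_image(n)["frame"][:,:,::-1]
    o.append(cv2.convertScaleAbs(cv2.resize(f[y:y+200,x:x+133],None,fx=3,fy=3,interpolation=cv2.INTER_CUBIC),alpha=1.3))
cv2.imwrite("pics/crop2.png",np.hstack(o))
E
```

```text
above t10.2 tip [0.0224 0.0007 0.3335] F [-0.18 -0.53  1.2 ]
down t10.8 tip [ 0.0228 -0.0004  0.2875] F [-1.39 -0.79  0.66]
True
pushed t12.4 tip [-3.12e-02 -1.00e-04  2.87e-01] F [1.7  0.19 0.4 ]
up t13.2 tip [-1.92e-02  1.00e-04  3.35e-01] F [ 0.09  1.03 -0.21]
above t13.8 tip [0.0426 0.1126 0.3333] F [ 1.04 -1.16 -0.3 ]
down t14.9 tip [0.0432 0.1123 0.2408] F [0.59 0.06 0.3 ]
True
pushed t17.1 tip [-0.0303  0.1119  0.24  ] F [3.   1.05 1.04]
up t18.2 tip [-0.0185  0.1118  0.334 ] F [-0.53  0.73 -2.02]
key high t19.9 tip [-0.1699  0.      0.3598] F [ 0.83 -1.14  0.19]
```

View pics/crop2.png

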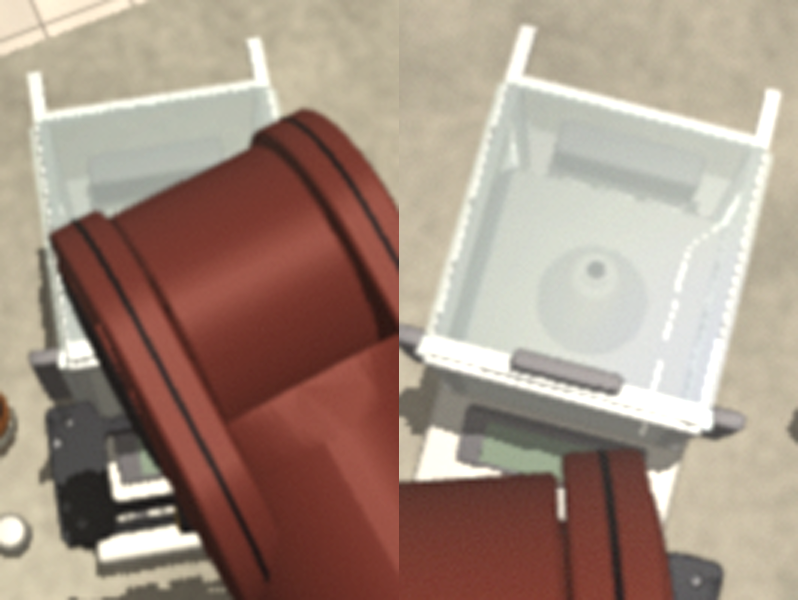

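All three doors stopped at the same tip position (-0.030/-0.031). The picture shows the top grip on the front frame bar near (567,370) and the side grips level with the front at (412,343) and (725,422), with the bottle still on the pan. Next is the tare key.

```bash
python3 - <<'E'
from h import *
manip.servo_line(w([-.145,0,.15+T]),speed=.12);st("mid")
manip.servo_line(w([-.145,0,.072+T]),speed=.06,f_stop=6);manip.sleep(.3);st("over")
print(manip.servo_line(w([-.145,0,.048+T]),speed=.012,f_stop=10));st("pressed")
manip.sleep(.3);st("hold")
manip.servo_line(w([-.145,0,.10+T]),speed=.04)
manip.servo_line(w([-.17,0,.30+T]),speed=.15);st("up")
p=manip.observe()["joints"]
s=[.184,-.623,.36]
manip.move_pose(s,[.98966,.1434,0,0]);st("home")
import cv2
o=[]
for n,(x,y) in dict(side=(140,100),top=(150,82)).items():
    f=manip.get_image(n)["frame"][:,:,::-1]
    o.append(cv2.convertScaleAbs(cv2.resize(f[y:y+210,x:x+200],None,fx=2,fy=2,interpolation=cv2.INTER_CUBIC),alpha=1.3))
cv2.imwrite("pics/end.png",np.hstack(o))
E
```

```text
mid t21.9 tip [-1.447e-01  1.000e-04  1.505e-01] F [-0.45  0.22 -0.22]
over t23.6 tip [-0.1449  0.      0.0721] F [ 0.    0.15 -0.4 ]
True
pressed t24.9 tip [-0.1449 -0.      0.0573] F [-2.58 -0.47  9.74]
hold t25.2 tip [-0.145  -0.      0.0573] F [-1.96 -0.86  9.3 ]
up t27.9 tip [-1.703e-01 -1.000e-04  2.993e-01] F [-0.49  0.38 -0.36]
home t30.5 tip [-0.2311 -0.7275  0.3353] F [-0.15 -0.64 -0.03]
```

View pics/end.png

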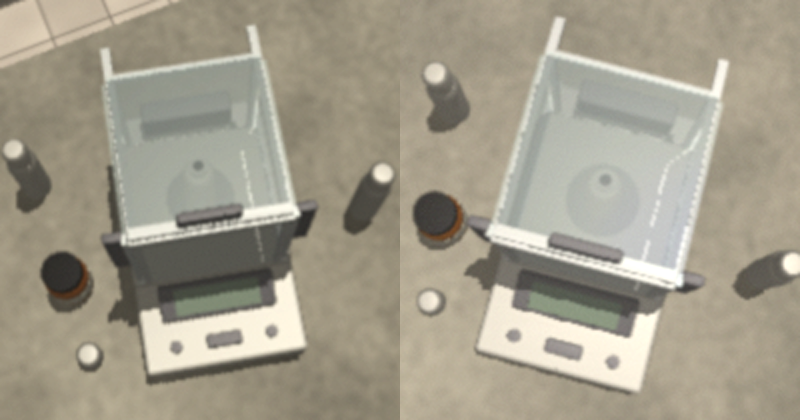

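The final picture shows all three doors shut, the grips at (209,215), (115,250) and (304,218) in the side view. The bottle is on the pan and the surrounding items haven't moved. The key was pressed with 9.3 N held, well above the 4.5 N needed, at a tip height of 57.3 mm, which matches the bottom of its travel.

```bash
python3 -c "
from station import manip
print(manip.hand_in())"
```

```text
the job is handed in; nothing more can be done
None
```

All three doors were pushed shut, then the tare key was pressed right down and released, and the job was handed in about 31 s into the 64 s limit.

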